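Collar on the shaft flat

ROBOT

A 6-joint arm with a two-finger parallel gripper is mounted at the origin on a cart in front of the work surface, level with it; the furniture and walls round the work are solid. World frame = base frame: x ahead of the robot, y to its left, z up, the work surface at z = 0. Lengths are in m, angles in rad, forces in N, time in s.
With the tool pointing down it reaches from about 0.225 to 0.875 m from the base axis. Payload 3.4 kg.
Tool frame: the origin (TCP) lies on the centre line of the jaws, within the pads' length; the fingertips stand 17 mm ahead of it and the grasp point (between the pads) lies 2 mm behind it; z points along the fingers, y is the line along which they close (so a half turn about z gives the same grasp; the last joint's range is limited). The gripper opens to 85 mm and grips with 20 to 120 N. Pads are 22 mm wide; open, the fingers measure 114 mm over their backs; the gripper's body (76 mm by 85 mm) begins 54 mm behind the grasp point. The pads swing forward as they close: fully open they stand 13 mm farther back than shut.
Start: joints at [-1.413, 0.276, 1.505, -0, 1.361, -0.121], TCP at [0.158, -0.553, 0.248] pointing down, gripper open.
Joint ranges: [-2.89, 2.89], [-0.75, 2.08], [0.22, 2.7], [-1.18, 4.32], [0.11, 2.71], [-2.7, 2.7]. Speed limits (rad/s): [2.57, 2.57, 3.14, 3.14, 3.14, 3.14].

INTERFACE

Orientations are given as a unit quaternion [w, x, y, z].
In Python, from rig import manip gives the robot as it stands.
- The arm moves only by the tool move_arm, never from a script. Its argument "steps" is one flat list of numbers, 7 for each row, row after row: the turn, a rotation vector about the world's x, y, z normalised to -1 to 1, where 1 is 360 degrees, then the shift along the world's x, y, z normalised to -1 to 1, where 1 is 1 m, then the opening, from -1 (shut) to 1 (fully open). A call has exactly 10 rows; each row is the pose to reach, as a shift and turn from the pose commanded when the call began, turning the shorter way round; what a row does not reach only later rows make up. A row lasts 1/10 s, in which the tool goes at most 50 mm and 8.59 degrees, less where a joint would pass 70% of its speed; a pose out of reach is approached as far as the arm can. A call with a number of a shift or a turn outside -1 to 1 is refused whole. A call with a gripper value outside its range is refused whole. The fingers move at their own pace and stop on an object; "squeeze" is the grip in N (left out, the last holds). Time passes only in rows, so rows that repeat a pose let the fingers close, or fill a call up. It gives the time, the measured TCP pose, the force, the opening and the grip force at its end, in the units of the state.
- manip.get_state(): the state, without advancing time (a new reading comes with each control period).
- manip.get_image(name): name is "scene" or "top" or "wrist"; returns a dict with "pixels" (400x640x3 uint8, blue, green, red), "fx", "fy", "cx", "cy" (pixels), "R" (3x3) and "t" (3): a world point X has camera coordinates R X + t. Camera axes: x right, y down, z forward; pixel columns grow to the right and rows downward; lengths in m; the calibration is good to about 2 mm. The wrist camera is an equidistant fisheye: a pixel r from the principal point sees the ray r / f radians off the axis. A picture is of the moment at which its call begins. There is no depth.
- manip.sign_off(): hands the job in; it is judged then, once.
The state is a dict: "clock": time; "qpos": joint angles; "qd": joint speeds; "effort": joint torques, N m; "position": TCP position; "ee_rot": TCP orientation; "contact_force": force on the tool from outside, world axes, zero at the start; "moment": the same for the moment, N m; "width": finger opening in m; "gripper_force": force on a finger pad.
Only numpy, scipy, OpenCV 4.12 (cv2) and the standard library are available. Lean on these libraries where they do the work, as an engineer would, in place of code of your own. Each camera call takes 0.05 s, during which the arm holds its last target. There are 200 camera calls.

TASK

Push the blue carriage along its slide towards the red-ended key post until its spring detent snaps in and it is fully home, then turn the upright stirrer shaft by its end until its blue-marked flat squarely faces the collar's set screw. Then grip the orange collar, raise it until its set screw is about halfway up the flat, and finish still holding it there with the fingers alone, ready for the screw to be tightened; leave the bottle, jar, beaker and petri dish where they stand.

Things in the scene. Friction and masses are not known exactly. Their poses are not given: they have to be found in the camera images.
- jig: Grey jig plate, 290x124x12 mm, fixed to the worktop. Origin under its middle, on the worktop, z up. Its x axis is the way the carriage must be pushed; at x = +113 to +131 mm stands an aluminium post, 22 mm wide and 100 mm high, with a fixed hex key pointing back along -x at the shaft, at height 90 mm (key tip at x = 87 mm) and a red grip on its far side. A brass-tipped spring plunger in an aluminium block (44 mm high, at x = 27 to 57, y = 38 to 63 mm) is the detent.
- carriage (a joint): Travel of the blue carriage along the jig's +x, m. Starts between 0 and 0.05, end stop (home) at 0.090. Drags with about 2 N; from 0.073 a spring detent resists with a further 5 to 10 N until 0.082, past which it snaps to 0.090 by itself and then holds the carriage there against about 5 N. The carriage block is 108x60 mm, its top 42 mm above the worktop.
- push_plate (a point): Middle of the upper rear face of the carriage's upright push plate (60 mm wide across the jig, 8 mm thick, from 24 to 64 mm above the worktop); the face looks along the jig's -x. This point is 52 mm above the worktop and 64 mm behind the shaft axis. Push on it along the jig's +x.
- shaft (a joint): Angle of the upright shaft about z, rad, counter-clockwise from above: 0 when the flat squarely faces the set screw and the key (the jig's +x), so the shaft must be turned by minus this value. Starts between 0.6 and 2.1. It turns stiffly (0.06 N m), stays where it is left, and has stops at -3.1 and 3.1.
- shaft_top (a point): Centre of the top end of the steel shaft, 110 mm above the worktop, on the shaft axis. The shaft is 20 mm in diameter with one flat milled on its side, so it is 16 mm thick across the flat (fingers closing on the flat feel 16 mm, elsewhere more, up to 20 mm). The flat is 15 mm wide, marked blue, and runs from 70 mm above the worktop to the top. 34 mm of the shaft stand free above the resting collar.
- flat_mid (a point): Middle of the flat, 6 mm from the shaft axis, 90 mm above the worktop. It moves round the axis as the shaft turns.
- collar (a joint): Height of the orange collar above its rest, m: 0 at rest, at most 0.040. It slides freely up and down the shaft on two dowels and cannot turn; it weighs about 0.15 kg and drops when let go. Its screw's tip, inside, blocks it from rising more than about 3 mm unless the flat faces it within about 0.3 rad. At 0.024 the screw is halfway up the flat.
- collar_mid (a point): Centre of the orange collar, on the shaft axis, 66 mm above the worktop at rest. The collar is a ring of 40 mm outer diameter, 20 mm high, resting on a boss of 28 mm diameter that stands 14 mm above the carriage's top, so fingers can reach up to 14 mm below the collar. The set screw juts out 5 mm on the side facing the jig's +x: grip it across, along the jig's y.
- set_screw (a point): Outer end of the dark set screw in the collar's side, 24.5 mm from the shaft axis towards the jig's +x, at the collar's mid height.
- pe_bottle: White plastic dropper bottle, 58 mm diameter, 104 mm high, standing on the worktop; leave it alone. Origin at the centre of its underside.
- small_jar: Small glass jar with a green cap, 32 mm diameter, 53 mm high; leave it alone. Origin at the centre of its underside.
- beaker_100: Glass beaker, 55 mm diameter, 68 mm high; leave it alone. Origin at the centre of its underside.
- petri: Glass petri dish, 94 mm diameter, 16 mm high; leave it alone. Origin at the centre of its underside.

How it is judged:
On the way, in this order (a step that is already met when the one before it is completed fails the run):
1. the carriage is home in its detent (value of joint carriage above 0.086 m), for 0.2 s.
2. with the carriage still home, the shaft is turned so that its flat faces the set screw (value of joint carriage above 0.085 m and value of joint shaft between -0.2 and 0.2 rad), for 0.2 s.
At the end, for the whole second after the job is handed in: The carriage is within 5 mm of its end stop, the flat faces the set screw within 0.2 rad, and the fingers (over 2 N) hold the collar still, 14 to 34 mm above its rest (screw within 10 mm of the flat's middle), the shaft bearing on it with less than 1 N (all of step 2 and value of joint collar between 0.014 and 0.034 m and velocity of joint collar between -0.01 and 0.01 m/s and contact force between the fingers and collar above 2 N and contact force between collar and shaft below 1 N); the arm keeps its last pose, push and grip.
It fails at once if a bystander is moved by more than 3 cm (distance of any of pe_bottle, small_jar, beaker_100, petri from where it was at the start of the episode above 0.03 m).
It also fails if it takes over 61 s, if anything falls off the work surface, if the arm or the gripper's body presses on something with over 40 N, if the wrist force passes 120 N, or if a joint passes its speed limit or range.

## Working session

There is one attempt and no reset: what is moved stays moved. The work goes in short steps, Python scripts to look and compute and a tool call to move; the robot and the scene stay as the last step left them, time stands still between calls to the robot, and variables do not carry over. Pictures are saved under pics/ and viewed, at most 10 in all, crops included, and the job is handed in when it is done.

Besides the shell and the picture viewer there is one more tool, called after ">>>" as a command line: name --argument value ..., lists and objects as JSON in quotes. move_arm: Moves the arm, as the interface text tells. Scaled input: -1 to 1 covers 1 m each way for a shift and 360 degrees each way for a turn. Its arguments: {"type":"object","properties":{"steps":{"type":"array"},"squeeze":{"type":"number"}},"required":["steps"]}

```bash
mkdir -p pics; ls
python3 - <<'E'
from rig import manip
import cv2,numpy as np
s=manip.get_state();print(s)
for n in("scene","top"):
    d=manip.get_image(n);cv2.imwrite(f"pics/{n}0.png",d["pixels"]);print(n,d["fx"],d["fy"],d["cx"],d["cy"],np.array(d["R"]).tolist(),d["t"])
E
```

```text
pics
{'clock': 0.0, 'qpos': array([-1.41302027e+00,  2.76594538e-01,  1.50616713e+00, -1.73378043e-05,
        1.36068836e+00, -1.21032877e-01]), 'qd': array([-0.00102703,  0.0003103 , -0.00142255, -0.00053233,  0.00044756,
        0.0009721 ]), 'effort': array([ 7.57626203e-04, -4.16775405e+01, -2.45798081e+01, -2.57470074e-04,
        1.07770687e-02, -1.87559613e-05]), 'position': array([ 0.15813622, -0.5522955 ,  0.2474264 ]), 'ee_rot': array([-9.28378126e-04,  9.90298244e-01,  1.38955120e-01, -2.55357076e-05]), 'contact_force': array([ 0.70009106, -0.21948184, -0.479254  ]), 'moment': array([-0.01379125, -0.02023169, -0.00570801]), 'gripper_force': 0.0, 'width': 0.08562452221619675}
scene 488.48234488896514 488.48234488896514 312.8652801826728 199.27663059053705 [[-0.4938791405352024, -0.8694501811922235, -0.011822731030487222], [-0.6209487993722502, 0.3621741632926612, -0.6951636239054958], [0.6086920264816771, -0.3359855024671009, -0.7187543106163322]] [0.28508999 0.44002827 1.07017453]
top 511.7175447608327 511.7175447608327 332.783221461501 203.56417523739083 [[-0.01804261874567282, -0.999837073193624, 0.0005394222897993099], [-0.9962937676464794, 0.01793329116942398, -0.08412565373663497], [0.08410227379555107, -0.002055270162557231, -0.9964550082201288]] [-0.01004683  0.57873571  1.7389219 ]
```

View pics/scene0.png

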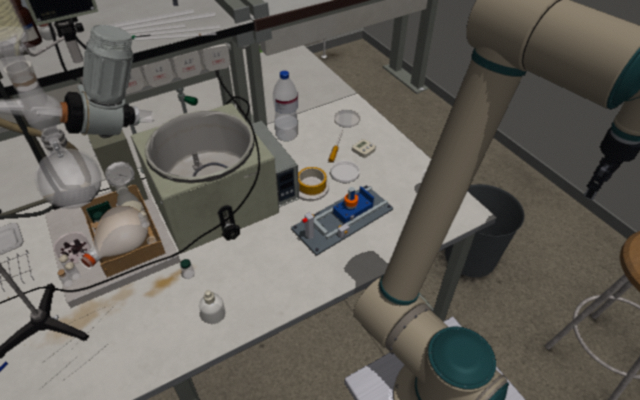

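View pics/top0.png

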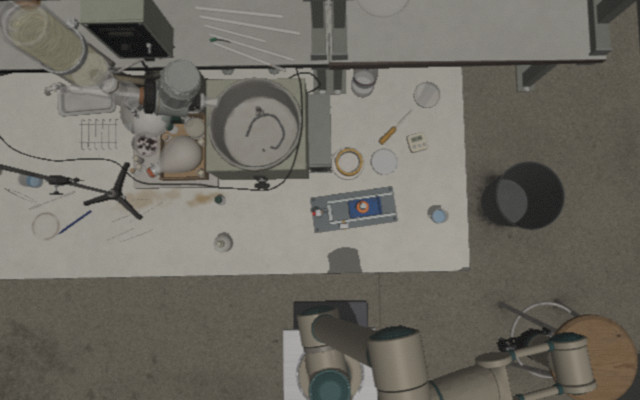

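The jig sits around top (353,210), with the red grip at left (317,211), so jig +x is roughly world +y. The blue carriage is at (364,207), with the orange collar on it, and a small glass vessel is at (438,214). I'll measure these with colour masks.

```bash
cat > h.py <<'E'
import cv2,numpy as np
from rig import manip
def ray(d,u,v,z):
    R=np.array(d["R"]);t=np.array(d["t"]);o=-R.T@t
    r=R.T@np.array([(u-d["cx"])/d["fx"],(v-d["cy"])/d["fy"],1.]);return o+r*(z-o[2])/r[2]
def fray(d,u,v,z):  # fisheye
    R=np.array(d["R"]);t=np.array(d["t"]);o=-R.T@t
    a,b=u-d["cx"],v-d["cy"];q=np.hypot(a,b);th=q/d["fx"]
    r=R.T@np.array([a/q*np.sin(th),b/q*np.sin(th),np.cos(th)]);return o+r*(z-o[2])/r[2]
def blobs(img,lo,hi,box,n=4):
    m=cv2.inRange(cv2.cvtColor(img,cv2.COLOR_BGR2HSV),lo,hi);k=np.zeros_like(m);x0,y0,x1,y1=box;k[y0:y1,x0:x1]=m[y0:y1,x0:x1]
    _,_,s,c=cv2.connectedComponentsWithStats(k);i=np.argsort(-s[1:,4])[:n]+1
    return k,[(c[j].round(1).tolist(),s[j].tolist()) for j in i]
E
python3 - <<'E'
from h import *
d=manip.get_image("top");im=d["pixels"];b=(300,175,410,245)
for n,lo,hi,z in(("blue",(100,120,50),(125,255,255),.042),("orange",(5,150,100),(20,255,255),.076),("red",(0,130,80),(4,255,255),.09),("red2",(172,130,80),(180,255,255),.09)):
    k,B=blobs(im,lo,hi,b)
    for c,s in B: print(n,c,s,ray(d,*c,z).round(4))
    if n=="blue" : 
        r=cv2.minAreaRect(cv2.findNonZero(k));print(r)
g=cv2.inRange(cv2.cvtColor(im,cv2.COLOR_BGR2GRAY),0,140);k=np.zeros_like(g);k[180:240,300:405]=g[180:240,300:405]
c=max(cv2.findContours(k,0,2)[0],key=cv2.contourArea);r=cv2.minAreaRect(c);print(r)
for p in cv2.boxPoints(r):print(p,ray(d,*p,.012).round(4))
o=cv2.resize(im[165:255,295:455],None,fx=5,fy=5,interpolation=cv2.INTER_CUBIC);cv2.imwrite("pics/crop.png",o)
E
```

```text
blue [365.2, 208.2] [350, 199, 29, 18, 204] [ 0.5591 -0.1306  0.042 ]
blue [349.0, 202.0] [349, 202, 1, 1, 1] [ 0.5813 -0.0759  0.042 ]
((363.6800231933594, 207.25997924804688), (15.980613708496094, 27.577165603637695), 81.8698959350586)
orange [359.9, 208.5] [357, 204, 10, 8, 20] [ 0.5559 -0.1107  0.076 ]
red [313.5, 213.0] [313, 212, 2, 3, 6] [0.5427 0.0441 0.09  ]
((353.0599365234375, 209.4199981689453), (36.769554138183594, 85.70134735107422), 81.8698959350586)
[308.03992 197.28   ] [0.603 0.065 0.012]
[392.87994 185.16   ] [ 0.64   -0.2308  0.012 ]
[398.07996 221.56   ] [ 0.513  -0.2453  0.012 ]
[313.23993 233.68   ] [0.4764 0.0489 0.012 ]
```

View pics/crop.png

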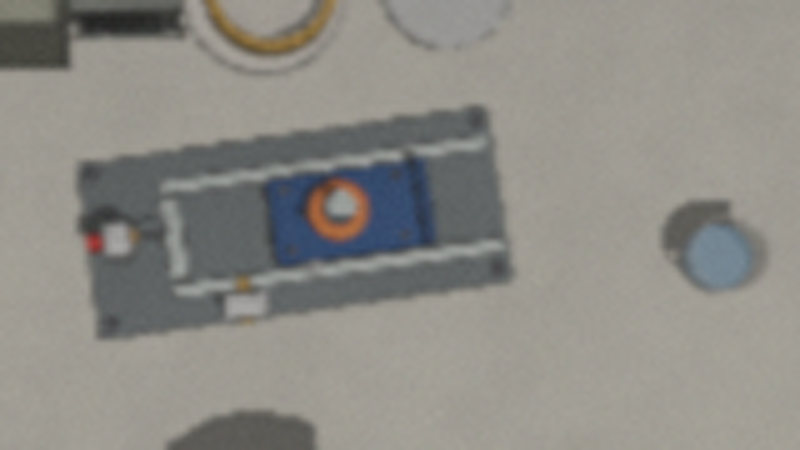

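The jig centre is about (0.558, -0.090) and its x axis is at about 97° in the world. The shaft is near (0.56, -0.12). I'll hover behind the push plate with the closing axis along jig y.

>>> move_arm --steps '[0, 0, 0.225, 0.412, 0.322, 0, -1, 0, 0, 0.225, 0.412, 0.322, 0, -1, 0, 0, 0.225, 0.412, 0.322, 0, -1, 0, 0, 0.225, 0.412, 0.322, 0, -1, 0, 0, 0.225, 0.412, 0.322, 0, -1, 0, 0, 0.225, 0.412, 0.322, 0, -1, 0, 0, 0.225, 0.412, 0.322, 0, -1, 0, 0, 0.225, 0.412, 0.322, 0, -1, 0, 0, 0.225, 0.412, 0.322, 0, -1, 0, 0, 0.225, 0.412, 0.322, 0, -1]' --squeeze 40

```text
clock: 1.15
position: [0.5535, -0.2433, 0.2481]
ee_rot: [-0.0, 0.661, 0.75, -0.0]
contact_force: [1.0, -0.9, -0.6]
width: 0.0002
gripper_force: 0.0
```

Run:
```python
from h import *
d=manip.get_image("wrist");cv2.imwrite("pics/w1.png",d["pixels"]);print(d["fx"],d["cx"],d["cy"],np.array(d["R"]).round(3).tolist(),(-np.array(d["R"]).T@d["t"]).round(4))
im=d["pixels"]
for n,lo,hi,z in(("blue",(100,120,30),(125,255,255),.042),("orange",(5,150,60),(20,255,255),.076),("red",(0,130,80),(4,255,255),.09)):
    for c,s in blobs(im,lo,hi,(0,0,640,400))[1]: 
        if s[4]>30: print(n,c,s,fray(d,*c,z).round(4))
print(manip.get_state()["position"])
```

```text
309.70691628693146 320.7666542466653 203.16950333827418 [[0.992, 0.126, -0.0], [0.12, -0.946, 0.301], [0.038, -0.298, -0.954]] [ 0.5431 -0.167   0.374 ]
blue [342.4, 83.5] [316, 28, 58, 100, 3864] [ 0.5621 -0.1373  0.042 ]
orange [344.2, 66.0] [326, 43, 42, 40, 727] [ 0.5597 -0.1231  0.076 ]
orange [504.7, 174.3] [500, 167, 10, 15, 40] [ 0.7538 -0.2011  0.076 ]
orange [501.7, 160.5] [498, 157, 11, 10, 36] [ 0.7454 -0.1867  0.076 ]
[ 0.5599915  -0.23772175  0.24775057]
```

View pics/w1.png

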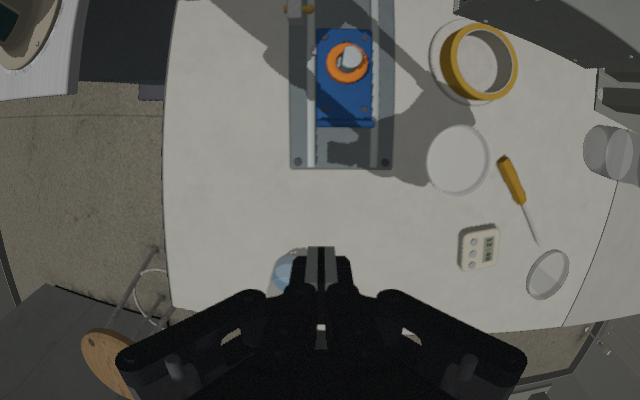

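The wrist view shows the blue carriage at (342,83), with the collar at (347,63) → (0.560, -0.123), which agrees with the top view. The beaker is well clear behind at (285,275). I'll descend behind the push plate.

>>> move_arm --steps '[0, 0, 0, 0.002, 0.013, 0, -1, 0, 0, 0, 0.002, 0.013, 0, -1, 0, 0, 0, 0.002, 0.013, -0.04, -1, 0, 0, 0, 0.002, 0.013, -0.08, -1, 0, 0, 0, 0.002, 0.013, -0.12, -1, 0, 0, 0, 0.002, 0.013, -0.16, -1, 0, 0, 0, 0.002, 0.013, -0.186, -1, 0, 0, 0, 0.002, 0.013, -0.186, -1, 0, 0, 0, 0.002, 0.013, -0.186, -1, 0, 0, 0, 0.002, 0.013, -0.186, -1]'

```text
clock: 2.2
position: [0.555, -0.2334, 0.0644]
ee_rot: [0.002, 0.663, 0.748, 0.0]
contact_force: [0.4, -0.3, 0.6]
width: -0.0004
gripper_force: 0.0
```

Run:
```python
from h import *
d=manip.get_image("wrist");im=d["pixels"]
for n,lo,hi,z in(("blue",(100,120,30),(125,255,255),.064),("orange",(5,150,60),(20,255,255),.076)):
    k,B=blobs(im,lo,hi,(200,0,460,300))
    for c,s in B[:2]: print(n,c,s,fray(d,*c,z).round(4),fray(d,c[0],s[1]+s[3],z).round(4))
s=manip.get_state();print(s["position"],s["contact_force"])
```

```text
blue [357.2, 112.0] [299, 0, 136, 177, 14788] [ 0.5598 -0.1565  0.064 ] [ 0.5636 -0.1833  0.064 ]
blue [363.4, 11.5] [357, 0, 16, 33, 223] [ 0.5571 -0.1139  0.064 ] [ 0.5582 -0.1234  0.064 ]
orange [367.1, 40.2] [322, 0, 105, 74, 3913] [ 0.5585 -0.1291  0.076 ] [ 0.5601 -0.1419  0.076 ]
[ 0.55521297 -0.23318984  0.06457849] [0.75684193 0.56330658 0.30002282]
```

>>> move_arm --steps '[0, 0, 0, 0.0185, 0, 0, -1, 0, 0, 0, 0.0165, 0.015, 0, -1, 0, 0, 0, 0.015, 0.028, 0, -1, 0, 0, 0, 0.014, 0.036, 0, -1, 0, 0, 0, 0.013, 0.044, 0, -1, 0, 0, 0, 0.012, 0.052, 0, -1, 0, 0, 0, 0.011, 0.06, 0, -1, 0, 0, 0, 0.01, 0.068, 0, -1, 0, 0, 0, 0.009, 0.076, 0, -1, 0, 0, 0, 0.008, 0.084, 0, -1]'

```text
clock: 3.25
position: [0.5626, -0.15, 0.0625]
ee_rot: [0.002, 0.662, 0.75, -0.002]
contact_force: [-1.4, -11.9, 0.3]
width: 0.0001
gripper_force: 5.4
```

>>> move_arm --steps '[0, 0, 0, -0.0005, 0.004, 0, -1, 0, 0, 0, -0.001, 0.008, 0, -1, 0, 0, 0, -0.0015, 0.012, 0, -1, 0, 0, 0, -0.002, 0.016, 0, -1, 0, 0, 0, -0.002, 0.016, 0, -1, 0, 0, 0, -0.002, 0.016, 0, -1, 0, 0, 0, -0.002, 0.016, 0, -1, 0, 0, 0, -0.002, 0.016, 0, -1, 0, 0, 0, -0.002, 0.016, 0, -1, 0, 0, 0, -0.002, 0.016, 0, -1]'

```text
clock: 4.25
position: [0.561, -0.137, 0.0625]
ee_rot: [0.004, 0.662, 0.75, -0.003]
contact_force: [-1.5, -16.9, -1.4]
width: -0.0002
gripper_force: 8.5
```

Run:
```python
from h import *
d=manip.get_image("wrist");im=d["pixels"];cv2.imwrite("pics/w2.png",im)
for n,lo,hi,z in(("blue",(100,120,30),(125,255,255),.064),("orange",(5,150,60),(20,255,255),.076)):
    k,B=blobs(im,lo,hi,(200,0,460,300))
    for c,s in B[:2]: print(n,c,s,fray(d,*c,z).round(4),fray(d,c[0],s[1]+s[3],z).round(4))
d=manip.get_image("top");im=d["pixels"]
print(blobs(im,(5,150,60),(20,255,255),(300,175,410,245)))
s=manip.get_state();print(s["position"],s["contact_force"])
```

```text
blue [325.3, 152.8] [263, 23, 128, 235, 18408] [ 0.5547 -0.0781  0.064 ] [ 0.5608 -0.1251  0.064 ]
blue [307.0, 120.0] [307, 117, 1, 7, 7] [ 0.5459 -0.0659  0.064 ] [ 0.5461 -0.0675  0.064 ]
orange [321.1, 110.0] [274, 61, 109, 107, 4536] [ 0.5509 -0.0611  0.076 ] [ 0.5535 -0.0821  0.076 ]
orange [252.5, 82.0] [252, 82, 2, 1, 2] [ 0.5252 -0.0534  0.076 ] [ 0.5252 -0.0538  0.076 ]
(array([[0, 0, 0, ..., 0, 0, 0],
       [0, 0, 0, ..., 0, 0, 0],
       [0, 0, 0, ..., 0, 0, 0],
       ...,
       [0, 0, 0, ..., 0, 0, 0],
       [0, 0, 0, ..., 0, 0, 0],
       [0, 0, 0, ..., 0, 0, 0]], shape=(400, 640), dtype=uint8), [([342.1, 210.9], [340, 206, 6, 9, 18]), ([345.5, 204.0], [344, 204, 4, 1, 4])])
[ 0.56100259 -0.1370012   0.06252013] [ -1.90711391 -16.2532828   -1.16008759]
```

View pics/w2.png

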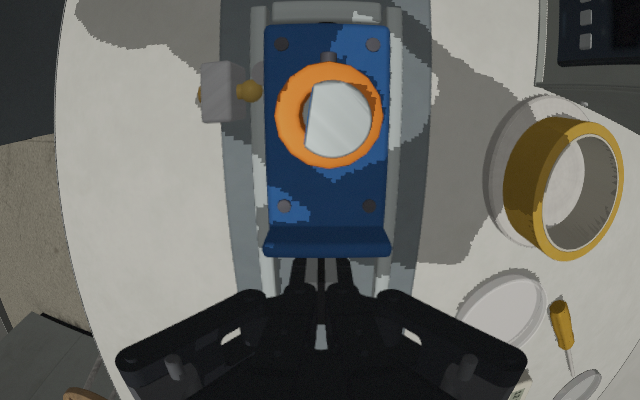

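The view shows the flat (straight edge at x≈310, y 85–150) facing the image left, which is jig +y, so the shaft is at about +1.5 rad. The carriage front at row 23 nearly meets the end bar, and the force is 17 N, so it's either in the detent or at the stop. I'll push a little further.

>>> move_arm --steps '[0, 0, 0, -0.0001, 0.001, 0, -1, 0, 0, 0, -0.0002, 0.002, 0, -1, 0, 0, 0, -0.0004, 0.003, 0, -1, 0, 0, 0, -0.0005, 0.004, 0, -1, 0, 0, 0, -0.0005, 0.004, 0, -1, 0, 0, 0, -0.0005, 0.004, 0, -1, 0, 0, 0, -0.0005, 0.004, 0, -1, 0, 0, 0, -0.0005, 0.004, 0, -1, 0, 0, 0, -0.0005, 0.004, 0, -1, 0, 0, 0, -0.0005, 0.004, 0, -1]'

```text
clock: 5.35
position: [0.5611, -0.1368, 0.0627]
ee_rot: [0.006, 0.661, 0.75, -0.005]
contact_force: [-2.5, -26.9, -4.0]
width: -0.0001
gripper_force: 13.5
```

Run:
```python
from h import *
d=manip.get_image("wrist");im=d["pixels"]
for n,lo,hi,z in(("blue",(100,120,30),(125,255,255),.064),("orange",(5,150,60),(20,255,255),.076)):
    k,B=blobs(im,lo,hi,(200,0,460,300))
    for c,s in B[:1]: print(n,c,s,fray(d,*c,z).round(4),fray(d,c[0],s[1]+s[3],z).round(4))
s=manip.get_state();print(s["position"],s["contact_force"])
```

```text
blue [325.3, 152.3] [263, 23, 128, 236, 18471] [ 0.5546 -0.0777  0.064 ] [ 0.5609 -0.1254  0.064 ]
orange [321.3, 109.3] [274, 62, 110, 107, 4548] [ 0.5508 -0.0606  0.076 ] [ 0.5535 -0.0822  0.076 ]
[ 0.56108432 -0.1368035   0.06268921] [ -2.21826935 -27.4976361   -4.12416184]
```

The TCP didn't move under 10 N more, so the carriage is at its end stop. I'll measure the shaft from this near-overhead view.

```bash
cat > shaft.py <<'E'
from h import *
from scipy.optimize import least_squares
def shaft(d,box,z=.110,u=97.1):
    im=d["pixels"];hsv=cv2.cvtColor(im,cv2.COLOR_BGR2HSV)
    k,B=blobs(im,(5,150,60),(20,255,255),box);s=B[0][1]
    m=cv2.inRange(hsv,(0,0,130),(180,60,255));q=np.zeros_like(m);y0,x0=s[1],s[0];q[y0:y0+s[3],x0:x0+s[2]]=m[y0:y0+s[3],x0:x0+s[2]]
    c=cv2.convexHull(max(cv2.findContours(q,0,1)[0],key=cv2.contourArea))[:,0,:].astype(float)
    c=np.array([p+(n-p)*t for p,n in zip(c,np.roll(c,-1,0)) for t in np.linspace(0,1,8,endpoint=False)])
    W=np.array([fray(d,*p,z)[:2] for p in c])
    # region = disc r cut by half plane at 6/10 r: signed distance residual
    f=lambda p:np.maximum(np.hypot(*(W-p[:2]).T)-.01,(W-p[:2])@[np.cos(p[2]),np.sin(p[2])]-.006)
    b=min((least_squares(f,[*W.mean(0),a],x_scale=[.01,.01,1]) for a in np.arange(0,6.28,.5)),key=lambda r:r.cost)
    ang=(b.x[2]-np.radians(u)+np.pi)%(2*np.pi)-np.pi
    print("shaft",b.x[:2].round(4),"angle",ang.round(3),"rms mm",1e3*np.sqrt(2*b.cost/len(W)),"collar bbox mid",fray(d,s[0]+s[2]/2,s[1]+s[3]/2,.076).round(4))
E
python3 - <<'E'
from shaft import *
d=manip.get_image("wrist");shaft(d,(200,0,460,300))
im=d["pixels"]  # carriage side edges -> direction
k,B=blobs(im,(100,120,30),(125,255,255),(200,0,460,300))
L=[];R=[]
for y in range(30,230,4):
    xs=np.where(k[y])[0]
    if len(xs)>40: L.append(fray(d,xs[0],y,.042)[:2]);R.append(fray(d,xs[-1],y,.042)[:2])
for P in(L,R):
    P=np.array(P);v=np.polyfit(P[:,1],P[:,0],1);print("dir deg",np.degrees(np.arctan2(1,v[0])),"x at y=-.065",np.polyval(v,-.065))
E
```

```text
shaft [ 0.5534 -0.0626] angle 1.411 rms mm 0.37265346334122684 collar bbox mid [ 0.5538 -0.0624  0.076 ]
dir deg 97.2222303687047 x at y=-.065 0.5248274970474419
dir deg 97.17920645551862 x at y=-.065 0.5831201144584346
```

>>> move_arm --steps '[0, 0, 0, 0.001, -0.01, 0, -1, 0, 0, 0, 0.003, -0.025, 0, -1, 0, 0, 0, 0.004, -0.035, 0.02, -1, 0, 0, 0, 0.004, -0.035, 0.06, -0.3, 0, 0, 0, 0.004, -0.035, 0.1, -0.3, 0, 0, 0, 0.003, -0.02, 0.12, -0.3, 0, 0, 0, 0.003, -0.02, 0.12, -0.3, 0, 0, 0, 0.003, -0.02, 0.12, -0.3, 0, 0, 0, 0.003, -0.02, 0.12, -0.3, 0, 0, 0, 0.003, -0.02, 0.12, -0.3]'

```text
clock: 6.45
position: [0.5619, -0.1478, 0.1805]
ee_rot: [-0.002, 0.663, 0.749, -0.0]
contact_force: [-0.2, -0.2, -0.3]
width: 0.03
gripper_force: 0.0
```

Run:
```python
from shaft import *
d=manip.get_image("wrist");shaft(d,(200,50,460,300));cv2.imwrite("pics/w3.png",d["pixels"])
s=manip.get_state();print(s["position"],s["ee_rot"],s["contact_force"],s["width"])
```

```text
shaft [ 0.5534 -0.0625] angle 1.4 rms mm 0.5193759910332654 collar bbox mid [ 0.5543 -0.063   0.076 ]
[ 0.56204715 -0.14785703  0.18075353] [-1.35152586e-03  6.62857850e-01  7.48743922e-01 -4.28474025e-04] [ 1.30317917  0.11607477 -0.03123064] 0.030089084380051853
```

View pics/w3.png

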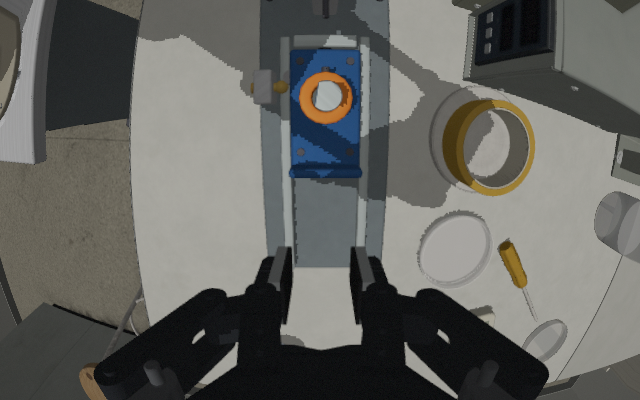

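The carriage is unchanged at home and the shaft top is at (327,96) → (0.5535, -0.0625). The flat is at +1.405 rad. I'll grip the round sides, with the jaw line along jig x, so that turning by -80.5° ends in the collar-grip orientation.

>>> move_arm --steps '[0, 0, 0.0223, -0.0085, 0.0855, 0, 0.18, 0, 0, 0.0447, -0.0085, 0.0855, 0, 0.18, 0, 0, 0.067, -0.0085, 0.0855, 0, 0.18, 0, 0, 0.0894, -0.0085, 0.0855, 0, 0.18, 0, 0, 0.1118, -0.0085, 0.0855, 0, 0.18, 0, 0, 0.1342, -0.0085, 0.0855, 0, 0.18, 0, 0, 0.1565, -0.0085, 0.0855, 0, 0.18, 0, 0, 0.1789, -0.0085, 0.0855, 0, 0.18, 0, 0, 0.2012, -0.0085, 0.0855, 0, 0.18, 0, 0, 0.2236, -0.0085, 0.0855, 0, 0.18]'

```text
clock: 7.5
position: [0.5539, -0.0625, 0.1814]
ee_rot: [-0.001, 0.019, 1.0, 0.0]
contact_force: [-0.9, -0.1, -0.1]
width: 0.0503
gripper_force: 0.0
```

Run:
```python
from shaft import *
d=manip.get_image("wrist")
try: shaft(d,(200,50,460,330))
except Exception as e: print(e)
s=manip.get_state();q=s["ee_rot"];print(s["position"],np.degrees(2*np.arctan2(q[2],q[1]))-90,s["width"])
```

```text
shaft [ 0.5555 -0.0626] angle 1.376 rms mm 1.5517364890131347 collar bbox mid [ 0.5489 -0.0618  0.076 ]
[ 0.55390406 -0.06255736  0.18136845] 87.98254731924112 0.05061527961318889
```

Positioned within a millimetre or so. Now I'll descend and grip.

>>> move_arm --steps '[0, 0, 0, 0, 0, -0.03, 0.18, 0, 0, 0, 0, 0, -0.06, 0.18, 0, 0, 0, 0, 0, -0.081, 0.18, 0, 0, 0, 0, 0, -0.081, 0.18, 0, 0, 0, 0, 0, -0.081, -1, 0, 0, 0, 0, 0, -0.081, -1, 0, 0, 0, 0, 0, -0.081, -1, 0, 0, 0, 0, 0, -0.081, -1, 0, 0, 0, 0, 0, -0.081, -1, 0, 0, 0, 0, 0, -0.081, -1]' --squeeze 70

```text
clock: 8.55
position: [0.5552, -0.0626, 0.1027]
ee_rot: [0.002, 0.022, 1.0, -0.0]
contact_force: [1.4, 0.8, 7.3]
width: 0.0182
gripper_force: 69.1
```

>>> move_arm --steps '[0, 0, -0.0223, 0, 0, 0, -1, 0, 0, -0.0447, 0, 0, 0, -1, 0, 0, -0.067, 0, 0, 0, -1, 0, 0, -0.0894, 0, 0, 0, -1, 0, 0, -0.1118, 0, 0, 0, -1, 0, 0, -0.1342, 0, 0, 0, -1, 0, 0, -0.1565, 0, 0, 0, -1, 0, 0, -0.1789, 0, 0, 0, -1, 0, 0, -0.2012, 0, 0, 0, -1, 0, 0, -0.2236, 0, 0, 0, -1]'

```text
clock: 9.55
position: [0.5546, -0.0633, 0.1027]
ee_rot: [0.001, 0.665, 0.747, -0.0]
contact_force: [-0.6, -2.0, 6.6]
width: 0.018
gripper_force: 69.2
```

Run:
```python
from shaft import *
d=manip.get_image("wrist");im=d["pixels"];cv2.imwrite("pics/w4.png",im)
s=manip.get_state();q=s["ee_rot"];print(s["position"],np.degrees(2*np.arctan2(q[2],q[1]))-90,s["width"],s["contact_force"],s["moment"])
```

```text
[ 0.55465633 -0.06324983  0.1027265 ] 6.426735218192832 0.017880271608578267 [-0.7561457  -1.98869817  6.90104977] [-0.26605154  0.28913336 -0.04241528]
```

View pics/w4.png

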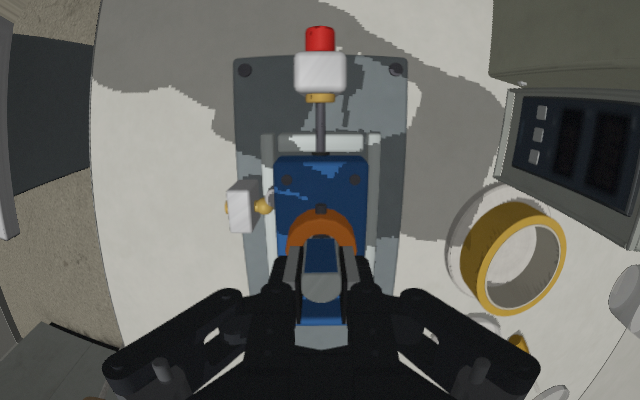

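The blue flat (320,258) now faces the set screw (320,210) and key, centred to about a pixel. I'll open and lower onto the collar.

>>> move_arm --steps '[0, 0, 0, 0, 0, 0, 0.41, 0, 0, 0, 0, 0, 0, 0.41, 0, 0, 0, 0, 0, 0, 0.41, 0, 0, 0, 0.0007, 0, 0, 0.41, 0, 0, 0, 0.0007, 0, -0.01, 0.41, 0, 0, 0, 0.0007, 0, -0.02, 0.41, 0, 0, 0, 0.0007, 0, -0.03, 0.41, 0, 0, 0, 0.0007, 0, -0.03, 0.41, 0, 0, 0, 0.0007, 0, -0.03, 0.41, 0, 0, 0, 0.0007, 0, -0.03, 0.41]'

```text
clock: 10.6
position: [0.5552, -0.0625, 0.0714]
ee_rot: [0.0, 0.663, 0.749, 0.0]
contact_force: [1.2, 0.2, 0.3]
width: 0.0601
gripper_force: 0.0
```

Run:
```python
from h import *
F=[]
for i in range(6):
    d=manip.get_image("wrist");s=manip.get_state();F.append(np.r_[s["contact_force"],s["moment"]])
cv2.imwrite("pics/w5.png",d["pixels"])
q=s["ee_rot"];print(s["position"],q,np.degrees(2*np.arctan2(q[2],q[1]))-90,s["width"],np.mean(F,0).round(3),np.std(F,0).round(3))
```

```text
[ 0.55507697 -0.06247296  0.07164969] [3.26219145e-04 6.62802244e-01 7.48794387e-01 2.11967985e-04] 6.972112982071749 0.05975368192185464 [-0.413  0.266  0.377  0.013 -0.003  0.012] [0.237 0.447 0.393 0.014 0.03  0.038]
```

View pics/w5.png

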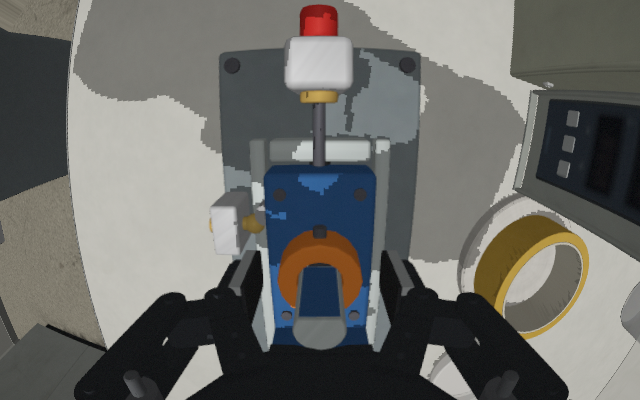

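The flat still faces the screw squarely (both centred at x≈320) and the jaws straddle the collar. I'll close gently and then lift.

>>> move_arm --steps '[0, 0, 0, 0, 0, 0, -1, 0, 0, 0, 0, 0, 0, -1, 0, 0, 0, 0, 0, 0, -1, 0, 0, 0, 0, 0, 0, -1, 0, 0, 0, 0, 0, 0, -1, 0, 0, 0, 0, 0, 0, -1, 0, 0, 0, 0, 0, 0, -1, 0, 0, 0, 0, 0, 0, -1, 0, 0, 0, 0, 0, 0, -1, 0, 0, 0, 0, 0, 0, -1]' --squeeze 30

```text
clock: 11.9
position: [0.5546, -0.0625, 0.0717]
ee_rot: [-0.0, 0.663, 0.749, -0.0]
contact_force: [-2.2, -0.4, 5.6]
width: 0.0394
gripper_force: 30.1
```

```bash
cat > st.py <<'E'
from h import *
F=[]
for i in range(8):
    d=manip.get_image("wrist");s=manip.get_state();F.append(np.r_[s["contact_force"],s["moment"]])
q=s["ee_rot"];print(s["clock"],s["position"].round(4),q.round(4),np.degrees(2*np.arctan2(q[2],q[1]))-90,s["width"],s["gripper_force"],np.mean(F,0).round(3),np.std(F,0).round(2))
k,B=blobs(d["pixels"],(5,150,60),(20,255,255),(200,50,440,360));print(B[:2])
E
python3 st.py
```

```text
12.3 [ 0.5546 -0.0625  0.0718] [-1.000e-04  6.627e-01  7.489e-01 -2.000e-04] 6.9818863387747 0.03930781249003223 30.1064895093441 [-2.246 -0.049  5.954 -0.027  0.453  0.   ] [0.5  0.56 0.3  0.03 0.03 0.03]
[([320.6, 263.4], [278, 231, 86, 77, 3441]), ([335.8, 99.6], [334, 97, 4, 5, 11])]
```

>>> move_arm --steps '[0, 0, 0, -0.0006, 0, 0.002, -1, 0, 0, 0, -0.0006, 0, 0.004, -1, 0, 0, 0, -0.0006, 0, 0.007, -1, 0, 0, 0, -0.0006, 0, 0.01, -1, 0, 0, 0, -0.0006, 0, 0.014, -1, 0, 0, 0, -0.0006, 0, 0.018, -1, 0, 0, 0, -0.0006, 0, 0.022, -1, 0, 0, 0, -0.0006, 0, 0.024, -1, 0, 0, 0, -0.0006, 0, 0.025, -1, 0, 0, 0, -0.0006, 0, 0.025, -1]'

```text
clock: 13.3
position: [0.5545, -0.0625, 0.0965]
ee_rot: [0.0, 0.663, 0.749, 0.0]
contact_force: [0.8, -0.4, -1.6]
width: 0.0394
gripper_force: 30.5
```

```bash
python3 st.py
```

```text
13.7 [ 0.5545 -0.0625  0.0963] [2.000e-04 6.628e-01 7.488e-01 1.000e-04] 6.974002962604331 0.03913954358766976 30.494317710399628 [ 1.219 -0.8   -1.891 -0.132 -0.202  0.011] [0.64 0.39 0.45 0.03 0.05 0.02]
[([320.9, 266.9], [279, 231, 85, 85, 3712]), ([333.9, 99.6], [333, 97, 3, 6, 11])]
```

The collar is up about 24.5 mm and its weight is on the fingers. The small side load is about (+1.0, -0.7) N, so I'll trim it out.

>>> move_arm --steps '[0, 0, 0, 0.0002, -0.00015, 0, -1, 0, 0, 0, 0.0002, -0.00015, 0, -1, 0, 0, 0, 0.0002, -0.00015, 0, -1, 0, 0, 0, 0.0002, -0.00015, 0, -1, 0, 0, 0, 0.0002, -0.00015, 0, -1, 0, 0, 0, 0.0002, -0.00015, 0, -1, 0, 0, 0, 0.0002, -0.00015, 0, -1, 0, 0, 0, 0.0002, -0.00015, 0, -1, 0, 0, 0, 0.0002, -0.00015, 0, -1, 0, 0, 0, 0.0002, -0.00015, 0, -1]'

```text
clock: 14.7
position: [0.5545, -0.0625, 0.0963]
ee_rot: [-0.0, 0.663, 0.749, 0.0]
contact_force: [0.9, -0.2, -2.0]
width: 0.0394
gripper_force: 30.5
```

```bash
python3 st.py; python3 st.py
```

```text
15.1 [ 0.5545 -0.0625  0.0963] [-1.000e-04  6.628e-01  7.488e-01  1.000e-04] 6.972853438344075 0.03936873411988731 30.46996995806694 [ 1.578  0.384 -1.777  0.065 -0.196 -0.011] [0.41 0.54 0.47 0.03 0.02 0.02]
[([320.8, 266.9], [279, 231, 85, 85, 3715]), ([333.2, 100.6], [332, 99, 4, 4, 9])]
15.5 [ 0.5545 -0.0625  0.0963] [-0.000e+00  6.628e-01  7.488e-01  1.000e-04] 6.974742682275547 0.039623675173989285 30.46968698501587 [ 1.663e+00  6.130e-01 -2.192e+00  1.110e-01 -1.940e-01  1.000e-03] [0.37 0.52 0.49 0.04 0.04 0.02]
[([320.8, 266.9], [279, 231, 85, 85, 3714]), ([333.9, 100.6], [332, 98, 4, 5, 9])]
```

>>> move_arm --steps '[0, 0, 0, 0.0003, 6e-05, 0, -1, 0, 0, 0, 0.0003, 6e-05, 0, -1, 0, 0, 0, 0.0003, 6e-05, 0, -1, 0, 0, 0, 0.0003, 6e-05, 0, -1, 0, 0, 0, 0.0003, 6e-05, 0, -1, 0, 0, 0, 0.0003, 6e-05, 0, -1, 0, 0, 0, 0.0003, 6e-05, 0, -1, 0, 0, 0, 0.0003, 6e-05, 0, -1, 0, 0, 0, 0.0003, 6e-05, 0, -1, 0, 0, 0, 0.0003, 6e-05, 0, -1]'

```text
clock: 16.5
position: [0.5545, -0.0625, 0.0962]
ee_rot: [-0.0, 0.663, 0.749, -0.0]
contact_force: [-0.2, -0.8, -2.3]
width: 0.0394
gripper_force: 30.5
```

```bash
python3 st.py; python3 st.py
```

```text
16.9 [ 0.5545 -0.0625  0.0962] [-2.000e-04  6.628e-01  7.488e-01 -1.000e-04] 6.975109522537835 0.03928202336583712 30.51864445209503 [-0.826 -0.003 -2.047  0.052  0.207  0.003] [0.48 0.56 0.36 0.04 0.05 0.03]
[([320.7, 266.9], [278, 231, 86, 85, 3707]), ([311.0, 96.0], [311, 95, 1, 3, 3])]
17.3 [ 0.5545 -0.0625  0.0962] [-2.000e-04  6.628e-01  7.488e-01 -1.000e-04] 6.9759925120090855 0.03913730645085065 30.5253504216671 [-1.335  0.084 -2.131  0.04   0.28   0.   ] [0.49 0.4  0.41 0.02 0.07 0.03]
[([320.6, 266.9], [278, 231, 86, 85, 3709]), ([332.1, 101.0], [330, 100, 5, 3, 11])]
```

>>> move_arm --steps '[0, 0, 0, -0.00016, 3e-05, 0, -1, 0, 0, 0, -0.00016, 3e-05, 0, -1, 0, 0, 0, -0.00016, 3e-05, 0, -1, 0, 0, 0, -0.00016, 3e-05, 0, -1, 0, 0, 0, -0.00016, 3e-05, 0, -1, 0, 0, 0, -0.00016, 3e-05, 0, -1, 0, 0, 0, -0.00016, 3e-05, 0, -1, 0, 0, 0, -0.00016, 3e-05, 0, -1, 0, 0, 0, -0.00016, 3e-05, 0, -1, 0, 0, 0, -0.00016, 3e-05, 0, -1]'

```text
clock: 18.3
position: [0.5545, -0.0625, 0.0963]
ee_rot: [-0.0, 0.663, 0.749, -0.0]
contact_force: [-1.5, 0.4, -1.9]
width: 0.0394
gripper_force: 30.5
```

```bash
python3 st.py; python3 st.py; python3 st.py
```

```text
18.7 [ 0.5546 -0.0625  0.0963] [-0.      0.6628  0.7488 -0.    ] 6.976847838282779 0.039462502622169625 30.517395436763763 [-1.894  0.031 -2.018 -0.012  0.399 -0.009] [0.49 0.42 0.4  0.01 0.04 0.02]
[([320.6, 266.9], [278, 231, 86, 85, 3712]), ([333.5, 96.5], [333, 96, 2, 2, 4])]
19.1 [ 0.5546 -0.0625  0.0963] [-0.      0.6628  0.7488 -0.    ] 6.975209160312147 0.039264650967243055 30.51960825920105 [-2.026e+00  1.650e-01 -2.222e+00 -2.000e-03  4.510e-01 -4.000e-03] [0.52 0.31 0.39 0.03 0.03 0.02]
[([320.6, 266.9], [278, 231, 86, 85, 3712]), ([333.5, 97.5], [333, 96, 2, 4, 4])]
19.5 [ 0.5546 -0.0625  0.0963] [-0.      0.6628  0.7488 -0.    ] 6.976578939969784 0.03952049288321339 30.521785765886307 [-2.572  0.074 -2.186 -0.022  0.476 -0.018] [0.33 0.49 0.33 0.03 0.05 0.02]
[([320.6, 266.9], [278, 231, 86, 85, 3716]), ([333.5, 99.0], [332, 95, 3, 8, 12])]
```

>>> move_arm --steps '[0, 0, 0, -0.0002, 0, 0, -1, 0, 0, 0, -0.0002, 0, 0, -1, 0, 0, 0, -0.0002, 0, 0, -1, 0, 0, 0, -0.0002, 0, 0, -1, 0, 0, 0, -0.0002, 0, 0, -1, 0, 0, 0, -0.0002, 0, 0, -1, 0, 0, 0, -0.0002, 0, 0, -1, 0, 0, 0, -0.0002, 0, 0, -1, 0, 0, 0, -0.0002, 0, 0, -1, 0, 0, 0, -0.0002, 0, 0, -1]'

```text
clock: 20.5
position: [0.5545, -0.0625, 0.0964]
ee_rot: [0.0, 0.663, 0.749, 0.0]
contact_force: [-1.2, 0.6, -1.5]
width: 0.0397
gripper_force: 30.5
```

```bash
cat > st2.py <<'E'
from h import *
for j in range(3):
    F=[];P=[]
    for i in range(8):
        manip.get_image("wrist");s=manip.get_state();F.append(np.r_[s["contact_force"],s["moment"]]);P.append(s["position"]*1e3)
    print(s["clock"],np.mean(P,0).round(3),np.mean(F,0).round(3))
E
python3 st2.py
```

```text
20.9 [554.531 -62.499  96.367] [-1.703e+00  1.780e-01 -2.077e+00  1.000e-03  3.290e-01  7.000e-03]
21.3 [554.536 -62.492  96.372] [-1.173 -0.219 -1.876  0.01   0.289  0.014]
21.7 [554.52  -62.505  96.362] [-1.157  0.01  -1.862  0.024  0.251  0.003]
```

>>> move_arm --steps '[0, 0, 0, -0.0001, 0, 0, -1, 0, 0, 0, -0.0001, 0, 0, -1, 0, 0, 0, -0.0001, 0, 0, -1, 0, 0, 0, -0.0001, 0, 0, -1, 0, 0, 0, -0.0001, 0, 0, -1, 0, 0, 0, -0.0001, 0, 0, -1, 0, 0, 0, -0.0001, 0, 0, -1, 0, 0, 0, -0.0001, 0, 0, -1, 0, 0, 0, -0.0001, 0, 0, -1, 0, 0, 0, -0.0001, 0, 0, -1]'

```text
clock: 22.7
position: [0.5545, -0.0625, 0.0964]
ee_rot: [0.0, 0.663, 0.749, 0.0]
contact_force: [0.1, 0.1, -2.2]
width: 0.0395
gripper_force: 30.5
```

```bash
python3 st2.py
```

```text
23.1 [554.491 -62.501  96.382] [ 0.36   0.204 -1.548  0.053  0.026  0.005]
23.5 [554.48  -62.502  96.375] [ 0.546  0.171 -2.065  0.048 -0.034  0.021]
23.9 [554.473 -62.509  96.37 ] [ 0.775  0.598 -1.955  0.058 -0.086  0.01 ]
```

>>> move_arm --steps '[0, 0, 0, 8e-05, -2e-05, 0, -1, 0, 0, 0, 8e-05, -2e-05, 0, -1, 0, 0, 0, 8e-05, -2e-05, 0, -1, 0, 0, 0, 8e-05, -2e-05, 0, -1, 0, 0, 0, 8e-05, -2e-05, 0, -1, 0, 0, 0, 8e-05, -2e-05, 0, -1, 0, 0, 0, 8e-05, -2e-05, 0, -1, 0, 0, 0, 8e-05, -2e-05, 0, -1, 0, 0, 0, 8e-05, -2e-05, 0, -1, 0, 0, 0, 8e-05, -2e-05, 0, -1]'

```text
clock: 24.9
position: [0.5545, -0.0625, 0.0963]
ee_rot: [0.0, 0.663, 0.749, 0.0]
contact_force: [1.7, 0.2, -1.5]
width: 0.0397
gripper_force: 30.6
```

```bash
python3 st2.py;python3 st2.py
```

```text
25.3 [554.467 -62.521  96.338] [ 1.608  0.399 -1.906  0.091 -0.161  0.011]
25.7 [554.467 -62.52   96.34 ] [ 1.555  0.462 -1.693  0.077 -0.173  0.03 ]
26.1 [554.462 -62.511  96.345] [ 1.622  0.844 -1.643  0.083 -0.171  0.015]
26.5 [554.463 -62.516  96.344] [ 1.822e+00  5.770e-01 -1.730e+00  1.040e-01 -2.120e-01 -1.000e-03]
26.9 [554.463 -62.521  96.344] [ 1.653  0.77  -1.438  0.106 -0.22   0.005]
27.3 [554.452 -62.515  96.334] [ 2.013  0.594 -1.9    0.108 -0.271  0.01 ]
```

>>> move_arm --steps '[0, 0, 0, 0.00013, 6e-05, 0, -1, 0, 0, 0, 0.00013, 6e-05, 0, -1, 0, 0, 0, 0.00013, 6e-05, 0, -1, 0, 0, 0, 0.00013, 6e-05, 0, -1, 0, 0, 0, 0.00013, 6e-05, 0, -1, 0, 0, 0, 0.00013, 6e-05, 0, -1, 0, 0, 0, 0.00013, 6e-05, 0, -1, 0, 0, 0, 0.00013, 6e-05, 0, -1, 0, 0, 0, 0.00013, 6e-05, 0, -1, 0, 0, 0, 0.00013, 6e-05, 0, -1]'

```text
clock: 28.3
position: [0.5545, -0.0625, 0.0963]
ee_rot: [0.0, 0.663, 0.749, -0.0]
contact_force: [0.9, -0.3, -2.3]
width: 0.0396
gripper_force: 30.6
```

```bash
python3 st2.py;python3 st2.py
```

```text
28.7 [554.478 -62.486  96.305] [ 1.036e+00 -1.000e-03 -2.242e+00 -2.100e-02 -1.410e-01  7.000e-03]Traceback (most recent call last):
  File "st2.py", line 5, in <module>
    manip.get_image("wrist");s=manip.get_state();F.append(np.r_[s["contact_force"],s["moment"]]);P.append(s["position"]*1e3)
    ~~~~~~~~~~~~~~~^^^^^^^^^
ValueError: 200 camera calls are used up
Traceback (most recent call last):
  File "st2.py", line 5, in <module>
    manip.get_image("wrist");s=manip.get_state();F.append(np.r_[s["contact_force"],s["moment"]]);P.append(s["position"]*1e3)
    ~~~~~~~~~~~~~~~^^^^^^^^^
ValueError: 200 camera calls are used up
```

>>> move_arm --steps '[0, 0, 0, 0.0001, 0, 0, -1, 0, 0, 0, 0.0001, 0, 0, -1, 0, 0, 0, 0.0001, 0, 0, -1, 0, 0, 0, 0.0001, 0, 0, -1, 0, 0, 0, 0.0001, 0, 0, -1, 0, 0, 0, 0.0001, 0, 0, -1, 0, 0, 0, 0.0001, 0, 0, -1, 0, 0, 0, 0.0001, 0, 0, -1, 0, 0, 0, 0.0001, 0, 0, -1, 0, 0, 0, 0.0001, 0, 0, -1]'

```text
clock: 30.0
position: [0.5545, -0.0625, 0.0963]
ee_rot: [-0.0, 0.663, 0.749, -0.0]
contact_force: [0.5, -0.6, -2.1]
width: 0.0393
gripper_force: 30.6
```

```bash
cat > s3.py <<'E'
from h import *
s=manip.get_state();print(s["clock"],(s["position"]*1e3).round(3),s["contact_force"].round(2),s["moment"].round(3),s["gripper_force"])
E
python3 s3.py
```

```text
30.0 [554.512 -62.464  96.295] [ 0.47 -0.6  -2.14] [-0.189  0.152  0.01 ] 30.556094348430634
```

>>> move_arm --steps '[0, 0, 0, 0, 0, 0, -1, 0, 0, 0, 0, 0, 0, -1, 0, 0, 0, 0, 0, 0, -1, 0, 0, 0, 0, 0, 0, -1, 0, 0, 0, 0, 0, 0, -1, 0, 0, 0, 0, 0, 0, -1, 0, 0, 0, 0, 0, 0, -1, 0, 0, 0, 0, 0, 0, -1, 0, 0, 0, 0, 0, 0, -1, 0, 0, 0, 0, 0, 0, -1]'

```text
clock: 31.0
position: [0.5545, -0.0625, 0.0963]
ee_rot: [-0.0, 0.663, 0.749, -0.0]
contact_force: [-0.5, -0.8, -1.3]
width: 0.0393
gripper_force: 30.6
```

```bash
python3 s3.py
```

```text
31.0 [554.514 -62.463  96.294] [-0.46 -0.82 -1.27] [-0.239  0.221  0.026] 30.561309903860092
```

>>> move_arm --steps '[0, 0, 0, -5e-05, -4e-05, 0, -1, 0, 0, 0, -5e-05, -4e-05, 0, -1, 0, 0, 0, -5e-05, -4e-05, 0, -1, 0, 0, 0, -5e-05, -4e-05, 0, -1, 0, 0, 0, -5e-05, -4e-05, 0, -1, 0, 0, 0, -5e-05, -4e-05, 0, -1, 0, 0, 0, -5e-05, -4e-05, 0, -1, 0, 0, 0, -5e-05, -4e-05, 0, -1, 0, 0, 0, -5e-05, -4e-05, 0, -1, 0, 0, 0, -5e-05, -4e-05, 0, -1]'

```text
clock: 32.0
position: [0.5545, -0.0625, 0.0963]
ee_rot: [-0.0, 0.663, 0.749, 0.0]
contact_force: [-0.4, 0.3, -2.5]
width: 0.0392
gripper_force: 30.6
```

```bash
python3 s3.py
```

```text
32.0 [554.528 -62.456  96.319] [-0.36  0.33 -2.47] [-0.163  0.217 -0.037] 30.56425541639328
```

>>> move_arm --steps '[0, 0, 0, 0, 0, 0, -1, 0, 0, 0, 0, 0, 0, -1, 0, 0, 0, 0, 0, 0, -1, 0, 0, 0, 0, 0, 0, -1, 0, 0, 0, 0, 0, 0, -1, 0, 0, 0, 0, 0, 0, -1, 0, 0, 0, 0, 0, 0, -1, 0, 0, 0, 0, 0, 0, -1, 0, 0, 0, 0, 0, 0, -1, 0, 0, 0, 0, 0, 0, -1]'

```text
clock: 33.0
position: [0.5545, -0.0625, 0.0963]
ee_rot: [-0.0, 0.663, 0.749, 0.0]
contact_force: [-0.8, -0.9, -2.4]
width: 0.0395
gripper_force: 30.6
```

```bash
python3 s3.py
```

```text
33.0 [554.515 -62.472  96.309] [-0.82 -0.95 -2.41] [-0.14   0.27   0.022] 30.56832790374756
```

>>> move_arm --steps '[0, 0, 0, -0.0001, -5e-05, 0, -1, 0, 0, 0, -0.0001, -5e-05, 0, -1, 0, 0, 0, -0.0001, -5e-05, 0, -1, 0, 0, 0, -0.0001, -5e-05, 0, -1, 0, 0, 0, -0.0001, -5e-05, 0, -1, 0, 0, 0, -0.0001, -5e-05, 0, -1, 0, 0, 0, -0.0001, -5e-05, 0, -1, 0, 0, 0, -0.0001, -5e-05, 0, -1, 0, 0, 0, -0.0001, -5e-05, 0, -1, 0, 0, 0, -0.0001, -5e-05, 0, -1]'

```text
clock: 34.0
position: [0.5545, -0.0625, 0.0963]
ee_rot: [0.0, 0.663, 0.749, 0.0]
contact_force: [-1.1, -0.2, -1.7]
width: 0.0394
gripper_force: 30.6
```

```bash
python3 s3.py
```

```text
34.0 [554.511 -62.47   96.342] [-1.11 -0.2  -1.75] [-0.072  0.25   0.005] 30.56661754846573
```

>>> move_arm --steps '[0, 0, 0, 0, 0, 0, -1, 0, 0, 0, 0, 0, 0, -1, 0, 0, 0, 0, 0, 0, -1, 0, 0, 0, 0, 0, 0, -1, 0, 0, 0, 0, 0, 0, -1, 0, 0, 0, 0, 0, 0, -1, 0, 0, 0, 0, 0, 0, -1, 0, 0, 0, 0, 0, 0, -1, 0, 0, 0, 0, 0, 0, -1, 0, 0, 0, 0, 0, 0, -1]'

```text
clock: 35.0
position: [0.5545, -0.0625, 0.0964]
ee_rot: [0.0, 0.663, 0.749, 0.0]
contact_force: [-0.2, 0.5, -1.6]
width: 0.0392
gripper_force: 30.6
```

```bash
python3 s3.py
```

```text
35.0 [554.542 -62.497  96.351] [-0.22  0.52 -1.65] [ 0.078  0.184 -0.002] 30.575684309005737
```

>>> move_arm --steps '[0, 0, 0, -2e-05, 1e-05, 0, -1, 0, 0, 0, -2e-05, 1e-05, 0, -1, 0, 0, 0, -2e-05, 1e-05, 0, -1, 0, 0, 0, -2e-05, 1e-05, 0, -1, 0, 0, 0, -2e-05, 1e-05, 0, -1, 0, 0, 0, -2e-05, 1e-05, 0, -1, 0, 0, 0, -2e-05, 1e-05, 0, -1, 0, 0, 0, -2e-05, 1e-05, 0, -1, 0, 0, 0, -2e-05, 1e-05, 0, -1, 0, 0, 0, -2e-05, 1e-05, 0, -1]'

```text
clock: 36.0
position: [0.5545, -0.0625, 0.0963]
ee_rot: [0.0, 0.663, 0.749, 0.0]
contact_force: [-0.9, 0.8, -2.8]
width: 0.0394
gripper_force: 30.6
```

```bash
python3 s3.py
```

```text
36.0 [554.459 -62.526  96.307] [-0.92  0.79 -2.76] [ 0.121  0.158 -0.05 ] 30.577466189861298
```

>>> move_arm --steps '[0, 0, 0, 0, 0, 0, -1, 0, 0, 0, 0, 0, 0, -1, 0, 0, 0, 0, 0, 0, -1, 0, 0, 0, 0, 0, 0, -1, 0, 0, 0, 0, 0, 0, -1, 0, 0, 0, 0, 0, 0, -1, 0, 0, 0, 0, 0, 0, -1, 0, 0, 0, 0, 0, 0, -1, 0, 0, 0, 0, 0, 0, -1, 0, 0, 0, 0, 0, 0, -1]'

```text
clock: 37.0
position: [0.5545, -0.0625, 0.0963]
ee_rot: [0.0, 0.663, 0.749, 0.0]
contact_force: [-0.3, 0.8, -2.1]
width: 0.0393
gripper_force: 30.6
```

```bash
python3 s3.py
```

```text
37.0 [554.512 -62.503  96.332] [-0.35  0.84 -2.14] [ 0.1    0.109 -0.002] 30.579562783241272
```

>>> move_arm --steps '[0, 0, 0, -1e-05, 4e-05, 0, -1, 0, 0, 0, -1e-05, 4e-05, 0, -1, 0, 0, 0, -1e-05, 4e-05, 0, -1, 0, 0, 0, -1e-05, 4e-05, 0, -1, 0, 0, 0, -1e-05, 4e-05, 0, -1, 0, 0, 0, -1e-05, 4e-05, 0, -1, 0, 0, 0, -1e-05, 4e-05, 0, -1, 0, 0, 0, -1e-05, 4e-05, 0, -1, 0, 0, 0, -1e-05, 4e-05, 0, -1, 0, 0, 0, -1e-05, 4e-05, 0, -1]'

```text
clock: 38.0
position: [0.5545, -0.0625, 0.0963]
ee_rot: [0.0, 0.663, 0.749, 0.0]
contact_force: [0.6, 0.1, -2.4]
width: 0.0392
gripper_force: 30.6
```

```bash
python3 s3.py
```

```text
38.0 [554.506 -62.505  96.339] [ 0.59  0.14 -2.41] [ 0.103  0.128 -0.005] 30.565747618675232
```

```bash
python3 -c "
from rig import manip
print(manip.sign_off())"
```

```text
the job is handed in; nothing more can be done
None
```

I handed the job in at 38 s; sign-off gave no verdict. The carriage is home against its stop, the flat looks square to the set screw, and the fingers hold the collar about 24.5 mm up at 30 N. Side load on the tool was roughly 0.5 N per axis when I handed in, against the 1 N collar-to-shaft limit, which I couldn't measure directly. Nothing was sent near the bystanders, though I ran out of camera calls and didn't check them at the end.

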